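# Rehang the window door of a dish chamber

## Task

The window door of the white dish chamber hangs on a stand after cleaning. Pinch its two sprung hinge pins together by their tabs, lift the door off the stand, lower it between the hinge ears of the chamber until it is seated, and let go so that both pins spring fully out into the ears. Leave the deep filter door on its stand.

Things in the scene. Friction and masses are not known exactly. Their poses are not given: they have to be found in the camera images.
- window_door: The door to move, hung at the start on one of two like stands: aluminium top bar 120 mm long (y), 20 deep (x), 18 high, under it a flat panel 84 wide, 6 thick, down to 80 mm below the origin, with a round dark-rimmed window 56 mm across. Origin: centre of the bar, on the hinge axis; y along bar and pins, z up. 0.22 to 0.32 kg. Turned half round about z it is the same.
- window_door_left_pin (a joint): How far the steel hinge pin on the door's own +y side is drawn in: 0 fully out, 0.016 m fully in. 8 mm thick, it slides along the bar; out, its tip stands 16 mm beyond the bar's end in a pocket of the ear; fully in, it is flush with the bar's end and the door can be lifted straight up. Sprung outwards: 2 N when out, 5 N when fully in.
- window_door_right_pin (a joint): The same for the pin on the door's own -y side. Each pin carries an upright finger tab, 6 mm thick in y, 22 wide in x, from the bar to 55 mm above the door's origin. The two tabs' outer faces are 58 mm apart, centred on the origin; squeezed together until they stop, 26 mm. Grip them with 15 N or more and lift the door by them.
- chamber_hinge (a point): Middle of the hinge axis of the fixed white chamber (180 mm wide, on the -x side of it, 93 high), 105 mm above the bench: the seated door's origin goes here, y along this y either way. Two dark ears 132 mm apart, 36 wide in x, tops 15 mm above the axis; the bar goes down between them onto steps 9 mm below the axis. Ear pockets 24 mm wide in x, 7 mm below to 9 above.
- filter_door: Bystander on the other stand: a door with the same bar, pins and tabs, but with a louvred filter box 54 mm deep in place of the flat windowed panel. Origin as for the window door; it too hangs 105 mm above the bench, so its tabs reach 160 mm. The stands, with ears like the chamber's, are no higher than those.
Things that resemble listed ones, but are neither listed nor needed, are in the scene too. What is meant by the window_door is not orange or red, and is the smaller of those in its own colour.

How it is judged:
By the outcome, as a careful person would: the job done as asked, in the order asked, and still so for the second after the job is handed in, with the robot touching nothing.
It also fails if it takes over 54 s, if anything falls off the work surface, if the arm or the gripper's body presses on something with over 40 N, if the wrist force passes 120 N, or if a joint passes its speed limit or range.

## Robot

A 7-joint arm with a two-finger parallel gripper is mounted at the origin on the work surface. World frame = base frame: x ahead of the robot, y to its left, z up, the work surface at z = 0. Lengths are in m, angles in rad, forces in N, time in s.
With the tool pointing down it reaches from about 0.4 to 0.85 m from the base axis. Payload 4.5 kg.
Tool frame: the origin (TCP) lies where the fingers leave the gripper's body, on its centre line; the fingertips stand 64 mm ahead of it and the grasp point (between the pads) lies 45 mm ahead of it; z points along the fingers, y is the direction in which the jaws open and shut (so a half turn about z gives the same grasp; the last joint's range is limited). The gripper opens to 88 mm and grips with 3 to 60 N. Pads are 18 mm wide; open, the fingers measure 123 mm over their backs; the gripper's body (75 mm by 187 mm) begins 45 mm behind the grasp point.
Start: joints at [1.182, 0.689, -0.195, 1.565, 0.157, 0.902, -0.215], TCP at [0.256, -0.57, 0.303] pointing down, gripper open.
Joint ranges: [-3.01, 3.01], [-0.46, 2.08], [-1.47, 1.51], [0.13, 2.56], [-1, 4.14], [0.04, 2.09], [-2.66, 2.66]. Speed limits (rad/s): [2.57, 2.57, 3.14, 3.14, 3.14, 3.14, 3.14].

## Interface

Orientations are given as a unit quaternion [x, y, z, w].
In Python, from plant import monitor, snapshot, workorder, finder gives the robot as it stands.
- The arm moves only by the tool carry_out, never from a script. Its argument "motion" is one flat list of numbers, 6 for each row, row after row: the shift along the tool's x, y, z in cm, then the turn, a rotation vector about the tool's x, y, z in rad. In form: [x, y, z, rx, ry, rz, x, y, z, rx, ry, rz, ...]. A call has 1 to 8 rows; each row shifts and turns the commanded pose from where the row before left it, along the tool's axes as they then stand; what a row does not reach is not made up. A row lasts 1/8 s, in which the tool goes at most 62.5 mm and 10.7 degrees, less where a joint would pass 70% of its speed; a pose out of reach is approached as far as the arm can. A call with a gripper value outside its range is refused whole. "hand" is the finger opening in cm, from 0 to 8.81, set as the call begins (left out, the last holds). The fingers move at their own pace and stop on an object; "grip_force" is the grip in N (left out, the last holds). Time passes only in rows, so rows that do not move let the fingers close. It gives the time, the measured TCP pose, the force and the opening at its end, in the units of the state.
- monitor.get_state(): the state, without advancing time (a new reading comes with each control period).
- snapshot(name): name is "scene" or "top" or "wrist"; returns a dict with "frame" (400x640x3 uint8, red, green, blue), "range_z" (400x640 float32, m along the optical axis (not along the pixel's ray), 0 where there is no reading), "fx", "fy", "cx", "cy" (pixels), "D" ([k1, k2, p1, p2, k3] as OpenCV has them; the pictures are not rectified), "rvec" (rotation vector, rad) and "tvec" (3), from world to camera coordinates, as OpenCV has them; the wrist camera has in their place "hand_eye" (4x4, takes a point from camera to tool coordinates, whose origin is the TCP and whose axes are the flange's). Camera axes: x right, y down, z forward; pixel columns grow to the right and rows downward; lengths in m; the calibration is good to about 2 mm. A picture is of the moment at which its call begins: read the wrist's pose just before it.
- workorder.finish_job(): hands the job in, once; it reports no verdict.
Trained networks look in a picture, given as the dict that the camera call returned (one of the last four; its "shot" number tells which), for a name from the list of things; names that differ only in an ending like _2 or _b are one class to them, and where a whole thing is asked for, a point or a joint stands for the part that bears it (a point fixed in the world has none). Each returns a list of dicts, best first, with "p" (0 to 1); they miss things now and then, are a little off and sometimes report something else, mostly with a low value. They report only what shows in the picture. A call takes as long as a camera call. They do not tell look-alikes from the thing itself.
- finder.masks_of(picture, thing): "pixels" (400x640 bool, what is visible of it) and "extent" ([left, top, right, bottom] in pixels, round what is visible of it).
The state is a dict: "clock": time; "q": joint angles; "qd": joint speeds; "joint_torque": joint torques, N m; "tool_pos": TCP position; "eef_rot": TCP orientation; "contact_force": force on the tool from outside, world axes, zero at the start; "moment": the same for the moment, N m; "opening": opening from 0.0 (shut) to 1.0 (fully open).
Only numpy, scipy, OpenCV 4.12 (cv2) and the standard library are available. Lean on these libraries where they do the work, as an engineer would, in place of code of your own. Each camera call takes 0.05 s, during which the arm holds its last target. There are 200 camera calls.

## Working session

There is one attempt and no reset: what is moved stays moved. The work goes in short steps, Python scripts to look and compute and a tool call to move; the robot and the scene stay as the last step left them, time stands still between calls to the robot, and variables do not carry over. Pictures are saved under pics/ and viewed, about 8 in all and at most 12, crops included, and the job is handed in when it is done.

Besides the shell and the picture viewer there is one more tool, called after "Emit:" as name(argument=value, ...) on one line, values as JSON. carry_out: Moves the arm, as the interface text tells. Its arguments: {"type":"object","properties":{"motion":{"type":"array"},"hand":{"type":"number"},"grip_force":{"type":"number"}},"required":["motion"]}

```bash
mkdir -p pics; cat > h.py <<'E'
import numpy as np, cv2
from plant import monitor, snapshot, workorder, finder
def world(p, uv, z=None, st=None):
    K=np.array([[p['fx'],0,p['cx']],[0,p['fy'],p['cy']],[0,0,1]]); D=np.array(p['D'])
    uv=np.asarray(uv,float).reshape(-1,2)
    n=cv2.undistortPoints(uv.reshape(-1,1,2),K,D).reshape(-1,2)
    d=p['range_z'][uv[:,1].astype(int),uv[:,0].astype(int)] if z is None else z
    c=np.c_[n,np.ones(len(n))]*np.asarray(d).reshape(-1,1)
    if 'rvec' in p:
        R=cv2.Rodrigues(np.array(p['rvec'],float))[0]; return (c-np.array(p['tvec']).ravel())@R
    from scipy.spatial.transform import Rotation as Ro
    H=np.array(p['hand_eye']); t=c@H[:3,:3].T+H[:3,3]
    return Ro.from_quat(st['eef_rot']).apply(t)+np.array(st['tool_pos'])
def cloud(p,st=None,mask=None):
    m=p['range_z']>0
    if mask is not None: m&=mask
    v,u=np.nonzero(m); return world(p,np.c_[u,v],st=st),np.c_[u,v]
def save(p,n,box=None,s=1):
    f=p['frame'][:,:,::-1]
    if box: f=f[box[1]:box[3],box[0]:box[2]]
    cv2.imwrite('pics/'+n,cv2.resize(f,None,fx=s,fy=s,interpolation=cv2.INTER_CUBIC))
E
python3 - <<'E'
from h import *
s=monitor.get_state();print(s)
for n in ['scene','top']:
    p=snapshot(n); save(p,n+'.png')
    for t in ['window_door','filter_door']:
        for r in finder.masks_of(p,t):
            w,_=cloud(p,mask=r['pixels']); print(n,t,round(r['p'],2),r['extent'],np.median(w,0).round(3),np.percentile(w,2,axis=0).round(3),np.percentile(w,98,axis=0).round(3), np.median(p['frame'][r['pixels']],0))
E
```

```text
{'clock': 0.0, 'q': array([ 1.18177971,  0.68996807, -0.19451378,  1.5663209 ,  0.15730074,
        0.90248715, -0.21512139]), 'qd': array([ 0.00013671,  0.00095382, -0.00052983,  0.00153745,  0.00107934,
        0.00053373, -0.00082321]), 'joint_torque': array([-4.14856268e-04, -5.27564514e+01, -1.26709800e+00, -1.53433031e+01,
       -5.26163320e-02,  6.54095915e-03,  1.70376165e-04]), 'tool_pos': array([ 0.25621356, -0.56951904,  0.30192601]), 'eef_rot': array([ 9.77729631e-01,  2.09866542e-01, -2.51103760e-04, -8.60116922e-04]), 'contact_force': array([-0.14296382, -0.63577062, -0.39934549]), 'moment': array([0.02617678, 0.01950528, 0.01310207]), 'opening': 0.9996252880554947}
scene window_door 0.86 [315.9, 69.8, 326.5, 132.0] [0.273 0.264 0.128] [0.2   0.223 0.002] [0.315 0.331 0.18 ] [92. 51. 11.]
scene window_door 0.69 [430.3, 222.4, 459.5, 274.0] [0.821 0.119 0.086] [0.766 0.089 0.001] [0.873 0.16  0.136] [85. 22. 20.]
scene window_door 0.67 [330.9, 201.5, 369.6, 240.1] [0.595 0.019 0.114] [ 0.582 -0.038  0.035] [0.603 0.077 0.161] [64. 66. 65.]
scene window_door 0.57 [244.0,
[... 178 characters left out ...]
 0.526 -0.383  0.036] [ 0.582 -0.273  0.16 ] [97. 99. 98.]
top window_door 0.96 [283.6, 185.2, 328.3, 198.6] [0.584 0.022 0.113] [ 0.575 -0.04   0.048] [0.597 0.078 0.159] [76. 77. 77.]
top window_door 0.7 [258.1, 92.4, 288.4, 135.9] [0.813 0.122 0.087] [0.759 0.088 0.003] [0.881 0.158 0.136] [83. 25. 24.]
top window_door 0.57 [177.6, 285.7, 230.3, 342.4] [0.242 0.289 0.117] [ 0.174  0.225 -0.002] [0.306 0.353 0.179] [112.  59.  13.]
top window_door 0.56 [295.4, 255.8, 376.1, 272.3] [ 0.386 -0.072  0.129] [ 0.369 -0.175  0.118] [0.402 0.022 0.197] [91. 92. 91.]
top filter_door 0.91 [406.5, 201.3, 454.9, 222.3] [ 0.542 -0.329  0.102] [ 0.518 -0.388  0.034] [ 0.575 -0.275  0.159] [71. 72. 73.]
```

```bash
cd pics; python3 -c "
import cv2,numpy as np
cv2.imwrite('both.png',cv2.resize(np.vstack([cv2.imread('scene.png'),cv2.imread('top.png')]),(480,600),interpolation=cv2.INTER_AREA))"
```

```text
(no output)
```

View pics/scene.png

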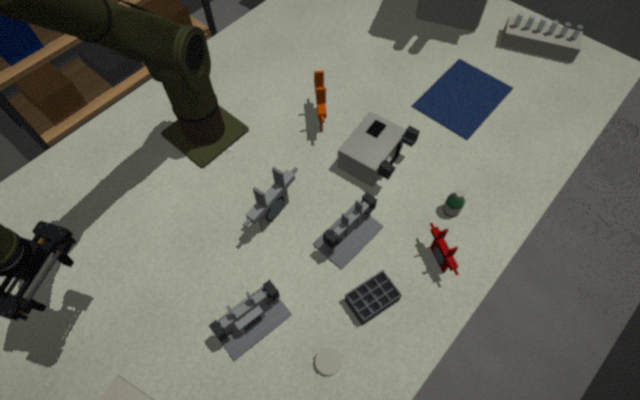

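View pics/top.png

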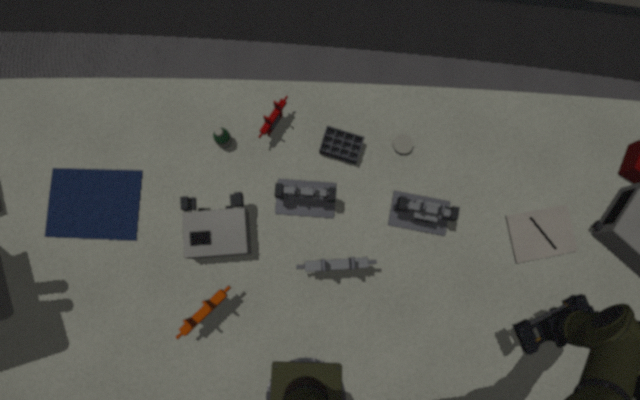

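Four window-door lookalikes in the top view: orange (205,312), red (273,117), large grey loose one (340,265) and the small grey one on a stand (305,191). The last fits: it is neither orange nor red, it is the smaller of the greys, and it hangs on a stand. The filter door is at (425,210), and the chamber at (215,230) has ears at (188,203) and (237,200).

```bash
python3 - <<'E'
from h import *
p=snapshot('top')
save(p,'crop.png',(170,160,350,290),4)
w,uv=cloud(p)
def rep(n,m):
    q=w[m]; c=q.mean(0); x=q[:,:2]-q[:,:2].mean(0); 
    r=cv2.minAreaRect(q[:,:2].astype(np.float32)); print(n,len(q),c.round(4),[np.round(np.array(k),4) for k in r])
r=finder.masks_of(p,'window_door')[0]; M=r['pixels'][uv[:,1],uv[:,0]]
print(r['p'],r['extent'])
z=w[:,2]
rep('tabs',M&(z>.145)&(z<.17)); rep('bar',M&(z>.105)&(z<.125))
box=lambda a,b,c,d:(uv[:,0]>a)&(uv[:,0]<c)&(uv[:,1]>b)&(uv[:,1]<d)
for n,b in [('chL',(175,190,204,215)),('chR',(226,185,250,212)),('stL',(270,175,290,215)),('stR',(320,175,342,215))]:
    rep(n,box(*b)&(z>.11)&(z<.13))
rep('roof',box(170,200,260,270)&(z>.083)&(z<.1))
E
```

```text
0.83 [256.4, 94.0, 287.5, 133.6]
tabs 0 [nan nan nan] [array([0., 0.]), array([0., 0.]), np.float64(0.0)]
bar 31 [0.8122 0.1215 0.1155] [array([0.814, 0.124]), array([0.0218, 0.0582]), np.float64(61.0122)]
chL 106 [0.5408 0.3565 0.1193] [array([0.5417, 0.3565]), array([0.0364, 0.0214]), np.float64(3.4717)]
chR 104 [0.5585 0.2062 0.1187] [array([0.559 , 0.2062]), array([0.0363, 0.0198]), np.float64(4.8754)]
stL 144 [0.5878 0.0875 0.1172] [array([0.5878, 0.0838]), array([0.0411, 0.0364]), np.float64(88.3647)]
stR 136 [ 0.582  -0.05    0.1173] [array([ 0.582 , -0.0464]), array([0.0423, 0.0368]), np.float64(88.4502)]
roof 2997 [0.4671 0.2727 0.0922] [array([0.4791, 0.2743]), array([0.1585, 0.1812]), np.float64(6.6309)]<stdin>:6: RuntimeWarning: Mean of empty slice.
  ret = um.true_divide(
```

View pics/crop.png

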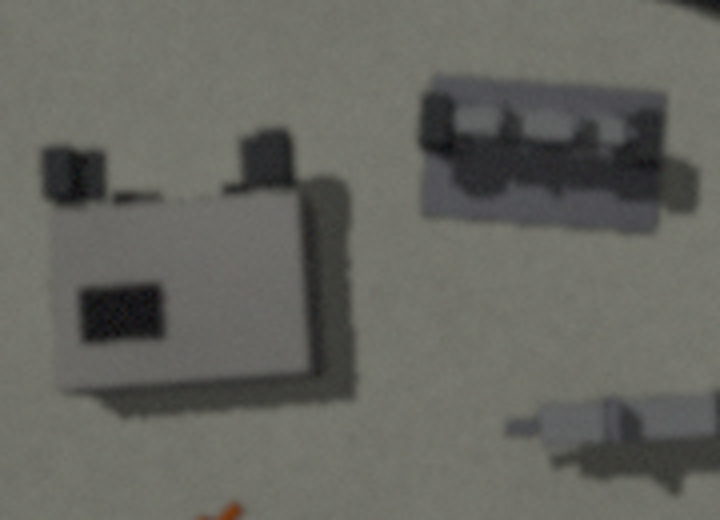

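The crop confirms it: the small grey door with bar, two tabs and flat panel sits in its stand at crop (545,125). The chamber ears are at crop (73,172) and (267,157). Next I move above the door for a close look.

```bash
cat >> h.py <<'E'
from scipy.spatial.transform import Rotation as Ro
def plan(pos,yaw,st=None,n=None):
    st=st or monitor.get_state(); R=Ro.from_quat(st['eef_rot']); p=np.array(st['tool_pos'])
    Rt=Ro.from_euler('z',yaw)*Ro.from_quat([1,0,0,0])
    rv=(R.inv()*Rt).as_rotvec(); d=np.array(pos)-p
    n=n or int(np.ceil(max(np.linalg.norm(d)/.055,np.linalg.norm(rv)/.15)))
    for i in range(n):
        Ri=R*Ro.from_rotvec(rv*i/n)
        print((np.r_[Ri.inv().apply(d/n)*100, rv/n]).round(3).tolist())
E
python3 -c "
from h import *
p=snapshot('wrist');print(np.round(p['hand_eye'],3),p['fx'])
plan((.585,.02,.36),-.042,n=14)"
```

```text
[[-0.002 -0.96  -0.278  0.072]
 [ 1.    -0.002  0.    -0.   ]
 [-0.001 -0.278  0.96  -0.081]
 [ 0.     0.     0.     1.   ]] 313.63958340457
[3.869, -2.88, -0.409, -0.0, 0.0, 0.033]
[3.771, -3.007, -0.409, -0.0, 0.0, 0.033]
[3.67, -3.13, -0.409, -0.0, 0.0, 0.033]
[3.564, -3.25, -0.409, -0.0, 0.0, 0.033]
[3.454, -3.367, -0.409, -0.0, 0.0, 0.033]
[3.34, -3.48, -0.409, -0.0, 0.0, 0.033]
[3.223, -3.589, -0.409, -0.0, 0.0, 0.033]
[3.102, -3.694, -0.409, -0.0, 0.0, 0.033]
[2.978, -3.795, -0.409, -0.0, 0.0, 0.033]
[2.85, -3.891, -0.409, -0.0, 0.0, 0.033]
[2.719, -3.984, -0.409, -0.0, 0.0, 0.033]
[2.586, -4.072, -0.409, -0.0, 0.0, 0.033]
[2.449, -4.155, -0.41, -0.0, 0.0, 0.033]
[2.31, -4.234, -0.41, -0.0, 0.0, 0.033]
```

Emit:
carry_out(motion=[3.9,-2.9,-0.4,0,0,0.033,3.8,-3.0,-0.4,0,0,0.033,3.7,-3.1,-0.4,0,0,0.033,3.6,-3.2,-0.4,0,0,0.033,3.5,-3.4,-0.4,0,0,0.033,3.3,-3.5,-0.4,0,0,0.033,3.2,-3.6,-0.4,0,0,0.033,3.1,-3.7,-0.4,0,0,0.033], hand=8.8)

```text
clock: 1.45
tool_pos: [0.4457, -0.2309, 0.3351]
eef_rot: [0.997, 0.079, 0.0, 0.0]
contact_force: [1.1, -0.1, -0.6]
opening: 0.998
```

Emit:
carry_out(motion=[3.0,-3.8,-0.4,0,0,0.033,2.8,-3.9,-0.4,0,0,0.033,2.7,-4.0,-0.4,0,0,0.033,2.6,-4.1,-0.4,0,0,0.033,2.4,-4.2,-0.4,0,0,0.033,2.3,-4.2,-0.4,0,0,0.033,0,0,0,0,0,0])

```text
clock: 2.33
tool_pos: [0.5856, 0.0269, 0.3588]
eef_rot: [1.0, -0.016, 0.001, -0.002]
contact_force: [-0.2, -1.1, 0.4]
opening: 1.001
```

```bash
python3 - <<'E'
from h import *
st=monitor.get_state(); p=snapshot('wrist'); save(p,'w1.png'); print(st['clock'],st['tool_pos'],st['q'].round(2),Ro.from_quat(st['eef_rot']).as_matrix().round(4).tolist())
w,uv=cloud(p,st)
for r in finder.masks_of(p,'window_door'):
    M=r['pixels'][uv[:,1],uv[:,0]]; print(r['p'],r['extent'])
    for lo,hi in [(.148,.17),(.106,.122)]:
        q=w[M&(w[:,2]>lo)&(w[:,2]<hi)]
        if len(q)>20:
            rr=cv2.minAreaRect(q[:,:2].astype(np.float32)); print(lo,len(q),q.mean(0).round(4),rr)
            for s in (-1,1):
                k=q[(q[:,1]-q[:,1].mean())*s>0]; print(k.mean(0).round(4),np.percentile(k,[2,98],axis=0).round(4).tolist())
E
```

```text
2.325 [0.585627   0.02685447 0.35878967] [-0.1   0.57 -0.03  1.62  0.02  0.95 -1.74] [[0.9995, -0.0316, 0.0018], [-0.0316, -0.9995, 0.0032], [0.0017, -0.0033, -1.0]]
0.75 [313.3, 281.0, 458.9, 360.8]
0.148 343 [ 0.3998 -0.0796  0.1585] ((0.3893243074417114, -0.07145696878433228), (0.031150246039032936, 0.0849551409482956), 5.607812881469727)
[ 0.4005 -0.1058  0.1584] [[0.3811, -0.1109, 0.1484], [0.4081, -0.1032, 0.1691]]
[ 0.3985 -0.032   0.1586] [[0.3857, -0.0366, 0.1486], [0.4008, -0.0283, 0.1696]]
0.106 428 [0.3904 0.0045 0.1181] ((0.3945336937904358, -0.01519518718123436), (0.01772632822394371, 0.11006719619035721), 15.763387680053711)
[ 0.3976 -0.0197  0.1182] [[0.3951, -0.0584, 0.1117], [0.401, 0.0037, 0.1219]]
[0.3849 0.0226 0.1181] [[0.3753, 0.0054, 0.1112], [0.3957, 0.0376, 0.1217]]
0.75 [180.5, 0.0, 230.1, 23.7]
0.62 [262.5, 161.2, 388.9, 196.9]
0.148 351 [0.5908 0.0199 0.1583] ((0.5898507237434387, 0.02022133767604828), (0.05802071839570999, 0.02186441421508789), 87.16435241699219)
[ 0.5895 -0.0052  0.1579] [[0.5787, -0.0082, 0.1487], [0.5994, -0.0024, 0.1605]]
[0.5921 0.0462 0.1586] [[0.581, 0.0432, 0.1504], [0.602, 0.0495, 0.1606]]
0.106 1894 [0.5908 0.0202 0.113 ] ((0.5903906226158142, 0.018671832978725433), (0.13256923854351044, 0.020802296698093414), 87.51529693603516)
[ 0.5893 -0.0111  0.1129] [[0.579, -0.0443, 0.1072], [0.5991, 0.0189, 0.1152]]
[0.5923 0.0511 0.113 ] [[0.582, 0.0214, 0.1075], [0.6019, 0.0819, 0.115]]
0.59 [167.1, 344.7, 193.5, 370.5]
```

View pics/w1.png

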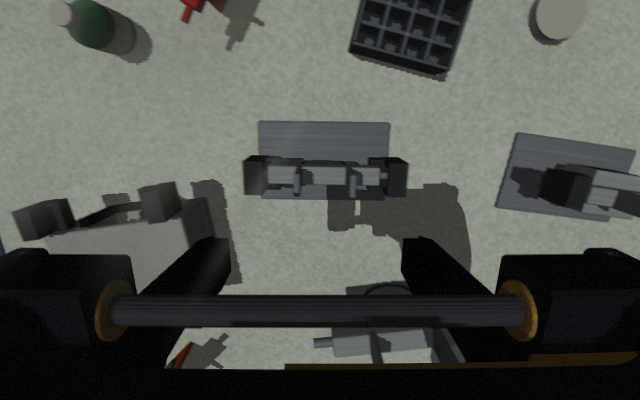

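The wrist view shows the door's tabs at (297,178) and (352,180). The chamber ears are at (45,218) and (160,200). I measure the chamber from here and plan the descent.

```bash
python3 - <<'E'
from h import *
st=monitor.get_state(); p=snapshot('wrist')
w,uv=cloud(p,st)
for n,b in [('L',(0,180,85,245)),('R',(125,170,195,225))]:
    m=(uv[:,0]>b[0])&(uv[:,0]<b[2])&(uv[:,1]>b[1])&(uv[:,1]<b[3])&(w[:,2]>.115)&(w[:,2]<.126); q=w[m]
    print(n,len(q),q.mean(0).round(4),cv2.minAreaRect(q[:,:2].astype(np.float32)))
print(st['tool_pos']); plan((.59,.0202,.25),-.047,n=2); plan((.59,.0202,.187),-.047,n=1)
E
```

```text
L 623 [0.5457 0.3562 0.1188] ((0.5449342727661133, 0.3573018014431), (0.03607998043298721, 0.022918274626135826), 6.101112365722656)
R 646 [0.5626 0.2059 0.1191] ((0.5618971586227417, 0.20679423213005066), (0.03661145269870758, 0.021341323852539062), 6.36802339553833)
[0.58408012 0.0215358  0.35850409]
[0.314, -0.012, 5.426, 0.001, 0.0, 0.003]
[0.312, -0.009, 5.426, 0.001, 0.0, 0.003]
[0.632, -0.031, 17.152, 0.001, 0.001, 0.007]
```

Emit:
carry_out(motion=[0.3,0,5.4,0,0,0.003,0.3,0,4.0,0,0,0.004,0,0,2.5,0,0,0,0,0,2.0,0,0,0,0,0,1.7,0,0,0,0,0,1.5,0,0,0,0,0,0,0,0,0,0,0,0,0,0,0])

```text
clock: 3.48
tool_pos: [0.5907, 0.0212, 0.1883]
eef_rot: [1.0, -0.023, 0.001, -0.0]
contact_force: [0.1, 0.3, 0.2]
opening: 0.997
```

Emit:
carry_out(motion=[0,0,0,0,0,0,0,0,0,0,0,0,0,0,0,0,0,0,0,0,0,0,0,0,0,0,0,0,0,0,0,0,0,0,0,0,0,0,0,0,0,0,0,0,0,0,0,0], hand=1.5, grip_force=30)

```text
clock: 4.47
tool_pos: [0.5905, 0.0212, 0.1882]
eef_rot: [1.0, -0.023, 0.0, 0.0]
contact_force: [-0.3, -0.9, 5.5]
opening: 0.284
```

Emit:
carry_out(motion=[0,0,-1,0,0,0,0,0,-1,0,0,0,0,0,-1.5,0,0,0,0,0,-1.5,0,0,0,0,0,-2,0,0,0,0,0,-3,0,0,0,0,0,-3,0,0,0,0,0,0,0,0,0])

```text
clock: 5.48
tool_pos: [0.5916, 0.0213, 0.3205]
eef_rot: [1.0, -0.023, 0.003, -0.0]
contact_force: [-0.2, -0.6, -1.9]
opening: 0.278
```

```bash
python3 - <<'E'
from h import *
st=monitor.get_state(); p=snapshot('wrist'); s=snapshot('scene')
a=p['frame'][:,:,::-1]; b=cv2.resize(s['frame'][140:290,230:470,::-1],(640,400))
cv2.imwrite('pics/lift.png',cv2.resize(np.vstack([a,b]),(480,600)))
print(st['tool_pos'],st['contact_force'],st['opening'])
w,uv=cloud(p,st)
for r in finder.masks_of(p,'window_door'):
    M=r['pixels'][uv[:,1],uv[:,0]]; q=w[M]; q=q[(abs(q[:,1]-.02)<.1)&(abs(q[:,0]-.59)<.03)]
    print(r['p'],r['extent'],len(q))
    if len(q)>200:
        for lo,hi in [(q[:,2].max()-.008,9),(.225,.25)]:
            k=q[(q[:,2]>lo)&(q[:,2]<hi)]; print(len(k),k.mean(0).round(4),np.percentile(k,[2,98],axis=0).round(4).tolist(),cv2.minAreaRect(k[:,:2].astype(np.float32)))
plan((.554,.281,.31),.113)
E
```

```text
[0.59160968 0.0213149  0.32052248] [-0.23466346 -0.64443091 -1.89105421] 0.278467971616224
0.97 [328.4, 328.9, 506.3, 363.1] 32
0.82 [206.0, 200.7, 428.2, 295.2] 10537
929 [0.5979 0.0212 0.2906] [[0.5917, 0.0088, 0.2858], [0.6025, 0.0336, 0.2926]] ((0.5965638160705566, 0.021345652639865875), (0.02564852312207222, 0.012083526700735092), 87.97650909423828)
6118 [0.5965 0.0213 0.2431] [[0.5841, -0.0359, 0.231], [0.6038, 0.0784, 0.247]] ((0.5921126008033752, 0.021626826375722885), (0.11967484652996063, 0.021418705582618713), 88.2904281616211)
0.63 [155.7, 0.0, 212.4, 23.7] 0
[-0.948, -5.157, 0.134, 0.0, 0.0, -0.032]
[-0.783, -5.185, 0.134, 0.0, 0.0, -0.032]
[-0.618, -5.207, 0.134, 0.0, 0.0, -0.032]
[-0.452, -5.224, 0.134, 0.0, 0.0, -0.032]
[-0.285, -5.236, 0.134, 0.0, 0.0, -0.032]
```

View pics/lift.png

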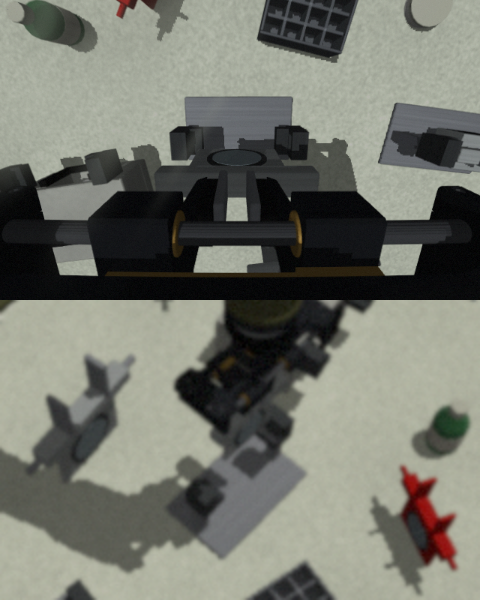

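The lift worked: in the wrist view the bar at (237,180) is clear of the stand, and the pins are drawn in. The tabs are held at (222–255,195). Next is the carry to the chamber.

Emit:
carry_out(motion=[-0.7,-3.2,0,0,0,-0.02,-0.5,-3.2,0,0,0,-0.02,-0.5,-3.3,0,0,0,-0.02,-0.4,-3.3,0,0,0,-0.02,-0.3,-3.3,0,0,0,-0.02,-0.3,-3.3,0,0,0,-0.02,-0.2,-3.3,0,0,0,-0.02,-0.2,-3.2,0,0,0,-0.02])

```text
clock: 6.62
tool_pos: [0.5521, 0.2825, 0.3158]
eef_rot: [0.998, 0.057, -0.001, 0.001]
contact_force: [0.6, -0.4, -2.3]
opening: 0.283
```

Emit:
carry_out(motion=[0,0,0,0,0,0,0,0,0,0,0,0,0,0,0,0,0,0])

```text
clock: 7.0
tool_pos: [0.5534, 0.28, 0.3172]
eef_rot: [0.998, 0.056, -0.0, 0.001]
contact_force: [0.3, 0.5, -3.1]
opening: 0.283
```

```bash
python3 - <<'E'
from h import *
st=monitor.get_state(); p=snapshot('wrist'); save(p,'w3.png')
T=np.array(st['tool_pos']); R=Ro.from_quat(st['eef_rot']); print(T,R.as_matrix().round(4).tolist(),st['contact_force'],st['opening'])
w,uv=cloud(p,st)
def fit(n,q): print(n,len(q),q.mean(0).round(4),np.percentile(q,[2,98],axis=0).round(4).tolist(),cv2.minAreaRect(q[:,:2].astype(np.float32)))
t=R.inv().apply(w-T)   # tool coords
near=(abs(t[:,1])<.075)&(abs(t[:,0])<.03)
k=near&(t[:,2]>.07)&(t[:,2]<.082); fit('bar top',t[k])
k=near&(t[:,2]>.105)&(t[:,2]<.15)&(abs(t[:,1])<.04)
A=np.c_[t[k][:,1:],np.ones(k.sum())]; print('panel x=a y+b z+c',np.linalg.lstsq(A,t[k][:,0],rcond=None)[0],k.sum())
z=w[:,2]
for n,s in (('L',1),('R',-1)):
    c=np.array([.554,.281])+s*.0757*np.array([-.1128,.9936])
    k=(z>.115)&(z<.126)&(np.hypot(*(w[:,:2]-c).T)<.025); k.sum()>20 and fit(n,w[k])
plan((.554,.281,.25),.113,n=1)
E
```

```text
[0.55340664 0.2799674  0.31715977] [[0.9938, 0.1112, -0.0006], [0.1112, -0.9938, -0.0018], [-0.0008, 0.0017, -1.0]] [ 0.34963997  0.54826459 -3.0620525 ] 0.28347602662928584
bar top 5074 [ 0.0034 -0.0003  0.0755] [[-0.0082, -0.0577, 0.0734], [0.0096, 0.0574, 0.0813]] ((-7.527042180299759e-05, -6.971880793571472e-05), (0.021425185725092888, 0.12060584127902985), 0.5271950960159302)
panel x=a y+b z+c [-0.00266161 -0.00373322  0.00385232] 2141
L 888 [0.5456 0.3577 0.1192] [[0.5276, 0.3473, 0.1158], [0.5627, 0.3683, 0.1207]] ((0.5448892712593079, 0.3579690456390381), (0.036014799028635025, 0.020344998687505722), 6.273810863494873)
R 888 [0.5621 0.2072 0.1193] [[0.5441, 0.1966, 0.1168], [0.5794, 0.2176, 0.1209]] ((0.5615529417991638, 0.20685039460659027), (0.03655506670475006, 0.020570125430822372), 5.819015979766846)
[0.071, -0.082, 6.738, 0.001, 0.0, -0.001]
```

View pics/w3.png

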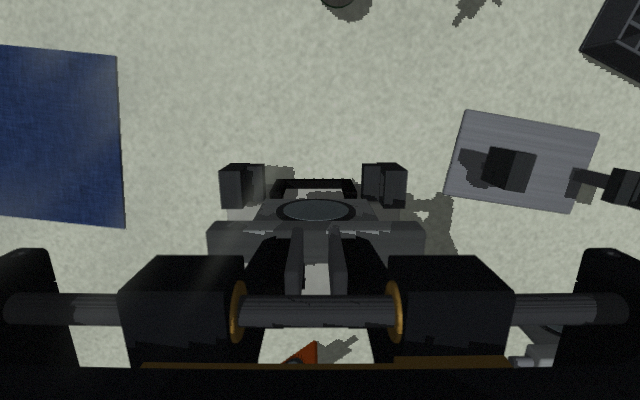

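In the wrist view the bar at (315,232) is centred in the hand, and the chamber ears are at (243,185) and (384,185). The hand needs 2.4 mm more in +y. I shift and lower.

Emit:
carry_out(motion=[0,-0.24,0,0,0,0,0,0,2.5,0,0,0,0,0,2.5,0,0,0,0,0,2,0,0,0,0,0,1.5,0,0,0,0,0,1,0,0,0,0,0,0,0,0,0,0,0,0,0,0,0])

```text
clock: 8.05
tool_pos: [0.5532, 0.2844, 0.2234]
eef_rot: [0.998, 0.057, 0.001, -0.0]
contact_force: [0.2, 0.1, -2.4]
opening: 0.284
```

```bash
python3 - <<'E'
from h import *
st=monitor.get_state(); p=snapshot('wrist'); save(p,'w4.png')
T=np.array(st['tool_pos']); R=Ro.from_quat(st['eef_rot']); print(T,R.as_matrix().round(4).tolist(),st['contact_force'],st['opening'])
w,uv=cloud(p,st); t=R.inv().apply(w-T)
k=(abs(t[:,1])<.075)&(abs(t[:,0])<.03)&(t[:,2]>.07)&(t[:,2]<.082)
print('bar',w[k].mean(0),R.inv().apply(w[k]-T).mean(0))
q=t[(w[:,2]>.115)&(w[:,2]<.126)&(abs(t[:,0])<.05)&(abs(abs(t[:,1])-.0757)<.02)]
for s in(1,-1):
    a=q[q[:,1]*s>0]; print(len(a),a.mean(0).round(4),np.percentile(a,[2,98],axis=0).round(4).tolist())
E
```

```text
[0.55321319 0.2843934  0.22338931] [[0.9935, 0.1135, 0.0013], [0.1135, -0.9935, 0.0007], [0.0014, -0.0005, -1.0]] [ 0.22884279  0.06658187 -2.44601237] 0.2842877731222875
bar [0.55667658 0.28508799 0.14785173] [ 0.0034178  -0.0002576   0.07554241]
1676 [0.0012 0.0781 0.104 ] [[-0.0178, 0.0682, 0.1026], [0.0173, 0.0875, 0.1071]]
1467 [ 0.0028 -0.0749  0.1042] [[-0.0173, -0.0835, 0.1028], [0.0176, -0.0641, 0.1071]]
```

Emit:
carry_out(motion=[0,0.17,0,0,0,0,0,0,1.0,0,0,0,0,0,1.0,0,0,0,0,0,0.7,0,0,0,0,0,0.3,0,0,0,0,0,0,0,0,0])

```text
clock: 8.85
tool_pos: [0.5529, 0.2824, 0.1924]
eef_rot: [0.998, 0.057, -0.0, 0.0]
contact_force: [0.7, -0.1, -1.6]
opening: 0.28
```

Emit:
carry_out(motion=[0,0,0.2,0,0,0,0,0,0.1,0,0,0,0,0,0.1,0,0,0,0,0,0,0,0,0])

```text
clock: 9.35
tool_pos: [0.5529, 0.2825, 0.1887]
eef_rot: [0.998, 0.057, -0.0, 0.0]
contact_force: [-0.2, -0.7, -2.6]
opening: 0.284
```

Emit:
carry_out(motion=[0,0,0.1,0,0,0,0,0,0,0,0,0])

```text
clock: 9.6
tool_pos: [0.5531, 0.2825, 0.1882]
eef_rot: [0.998, 0.057, 0.0, -0.0]
contact_force: [-1.0, -1.0, 2.4]
opening: 0.282
```

Emit:
carry_out(motion=[0,0,0.1,0,0,0,0,0,0,0,0,0])

```text
clock: 9.85
tool_pos: [0.5532, 0.2825, 0.1881]
eef_rot: [0.998, 0.057, 0.0, -0.0]
contact_force: [-1.1, -1.5, 9.2]
opening: 0.28
```

Contact is at the seated height, so I release.

Emit:
carry_out(motion=[0,0,0,0,0,0,0,0,0,0,0,0,0,0,0,0,0,0,0,0,0,0,0,0,0,0,0,0,0,0,0,0,0,0,0,0], hand=8.8)

```text
clock: 10.6
tool_pos: [0.5529, 0.2824, 0.1864]
eef_rot: [0.998, 0.057, -0.0, 0.0]
contact_force: [-0.1, -0.5, -0.9]
opening: 0.936
```

Emit:
carry_out(motion=[0,0,-1,0,0,0,0,0,-1.5,0,0,0,0,0,-2.5,0,0,0,0,0,-3,0,0,0,0,0,-4,0,0,0,0,0,-4,0,0,0,0,0,0,0,0,0,0,0,0,0,0,0])

```text
clock: 11.6
tool_pos: [0.5526, 0.2822, 0.3469]
eef_rot: [0.998, 0.057, -0.0, 0.0]
contact_force: [0.0, 0.0, -1.0]
opening: 0.998
```

```bash
python3 - <<'E'
from h import *
st=monitor.get_state(); p=snapshot('wrist'); save(p,'w5.png',(180,120,450,320),2.9)
T=np.array(st['tool_pos']); R=Ro.from_quat(st['eef_rot']); print(T,st['contact_force'],st['opening'])
w,uv=cloud(p,st); d=w-[.5535,.2824,.105]; u=np.array([-.1116,.9938,0]); v=np.array([.9938,.1116,0])
a=np.c_[d@v,d@u,d[:,2]]
k=(abs(a[:,0])<.02)&(abs(a[:,1])<.045)&(a[:,2]>.043)&(a[:,2]<.06)
for s in(1,-1): q=a[k&(a[:,1]*s>0)]; print('tab',len(q),np.percentile(q,[2,50,98],axis=0).round(4).tolist())
q=a[(abs(a[:,0])<.02)&(abs(a[:,1])<.06)&(abs(a[:,2]-.009)<.005)]; print('bar top',np.percentile(q,[2,50,98],axis=0).round(4).tolist())
for s in(1,-1): m=q[q[:,1]*s>.04]; print('bar top side z',m[:,2].mean())
q=a[(abs(a[:,0])<.03)&(abs(abs(a[:,1])-.076)<.02)&(abs(a[:,2]-.015)<.005)];
for s in(1,-1): m=q[q[:,1]*s>0]; print('ear',np.percentile(m,[2,50,98],axis=0).round(4).tolist())
E
```

```text
[0.55257656 0.28224627 0.3468538 ] [ 0.03569434  0.02725835 -0.96903737] 0.9976971681796881
tab 201 [[-0.0116, 0.0232, 0.0443], [0.0, 0.0258, 0.054], [0.0098, 0.029, 0.0557]]
tab 181 [[-0.0112, -0.0282, 0.0448], [0.0003, -0.0253, 0.0542], [0.0098, -0.0227, 0.0557]]
bar top [[-0.0104, -0.0574, 0.0065], [-0.0004, 0.0005, 0.0083], [0.0087, 0.0576, 0.0099]]
bar top side z 0.008248591058271592
bar top side z 0.008264011868431672
ear [[-0.0181, 0.066, 0.0113], [0.0005, 0.0756, 0.0144], [0.0174, 0.0858, 0.0159]]
ear [[-0.0181, -0.0858, 0.0113], [0.0005, -0.0758, 0.0143], [0.0175, -0.066, 0.0158]]
```

View pics/w5.png

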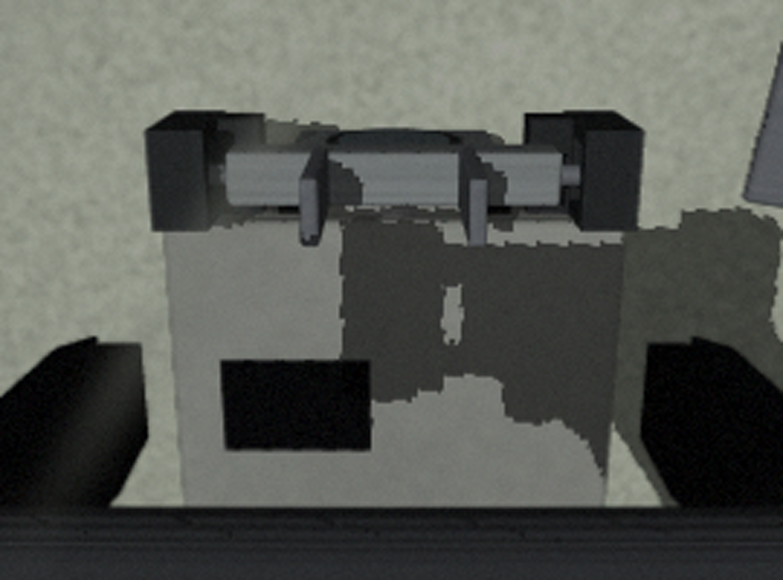

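The door is seated: the bar sits level between the ears, with pins entering both ears at crop (220,172) and (570,175). The tabs' outer faces are at ±28–29 mm, so both pins are fully out. The hand is clear.

```bash
python3 -c "
from h import *
print(workorder.finish_job())"
```

```text
the job is handed in; nothing more can be done
None
```

The window door is now seated in the white chamber's hinge, and the job is handed in at about 12 s on the clock. I took the small grey door from its stand, pinched its tabs and carried it over. I lowered it until the wrist force showed contact at the seated height, then released it and backed off.

**Last checks, from the wrist camera after backing off:**
- **Seating:** the bar is centred between the ears to within about 1 mm. It is level, with its top measured 8.3 mm above the hinge axis against 9 mm nominal, which is within the calibration.
- **Pins:** the tabs' outer faces are about 57 mm apart against 58 mm nominal, and both pins can be seen going into the ears, so both are fully out.
- **Robot:** it touches nothing and the highest force I saw was about 9 N.

I never moved or touched the filter door, though I did not photograph it again at the end. No check failed. The one disagreement was the top camera, which placed things about 4–5 mm off in x from the wrist camera; I used the wrist camera's positions.

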